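# Snap the straight grinder into its spring-clip holder

## Task

Put the straight air grinder away: lay it along the spring-clip holder that fits its barrel, the wider of the two holders, and press it straight down until both pairs of spring fingers snap around the barrel and it sits fully home, either way round. Then let go. Leave the angle-head grinder where it lies.

Things in the scene. Friction and masses are not known exactly. Their poses are not given: they have to be found in the camera images.
- grinder: Straight air grinder, 0.4 kg, lying on the bench. Dark round barrel, 32 mm diameter, 126 mm long: grip across its middle. Behind it a six-sided collar (32 mm across flats) and brass stub, end at x -95 mm; in front a nose and a small black wheel (24 mm) in line with it, end at x +116 mm. Origin: on the axis at the barrel's middle (near the centre of mass), 16 mm above the bench. x: along the axis.
- angle_grinder: Angle-head air grinder, a bystander to leave alone: the same dark barrel lying on the bench, but with a head at its front end that points up and carries a flat black disc 54 mm in diameter, its top 53 mm above the bench. Origin at the barrel's middle on its axis, x along the barrel towards the head.
- holder: The wider holder, fixed. Grey base 130 (x) by 60 by 8 mm; origin under its centre. Two clips centred 42 mm either side of it along x, each 16 mm wide, 68 mm free between. Each is a pair of dark spring fingers, tips 65 mm up and about 50 mm apart, narrowing to a 28 mm throat 49 mm up, over a saddle 24 mm up. The like holder nearby with a 38 mm base and 12 mm throats is for slim tools.
- holder_seat (a point): Where the middle of the barrel's axis comes to lie in the wider holder: midway between its two clips, 40 mm above the bench. x is the barrel's direction there (either way round), z is up. The barrel must be pushed down through the throats, about 10 to 20 N for both clips together; the fingers then close over it and it rests on the saddles.
Not all that is in view belongs to the job. Leave any turquoise look-alike of the grinder alone. What is shaped like the holder but yellow is not meant.

How it is judged:
On the way:
1. the gripper presses or holds the straight grinder down in the wider holder until it is fully home (not dropped in) (z of grinder in the frame of holder_seat between -0.004 and 0.005 m and y of grinder in the frame of holder_seat between -0.006 and 0.006 m and x of grinder in the frame of holder_seat between -0.014 and 0.014 m and contact force between grinder and the fingers above 1 N), for 0.05 s.
At the end, for the whole second after the job is handed in: The straight grinder's barrel is snapped into both clips of the wider holder: the middle of its barrel within 14 mm along the holder and 6 mm across it of the seat point, not more than 5 mm above the seat, its axis within 0.1 rad of the holder's (either way round), at rest and released (z of grinder in the frame of holder_seat between -0.004 and 0.005 m and y of grinder in the frame of holder_seat between -0.006 and 0.006 m and x of grinder in the frame of holder_seat between -0.014 and 0.014 m and angle between the x axis of grinder and the x axis of holder_seat, either way round below 0.1 rad and linear speed of grinder below 0.02 m/s and contact force between grinder and the fingers below 0.1 N); the robot touches nothing.
It fails at once if the angle-head grinder is shifted by more than 30 mm (distance of angle_grinder from where it was at the start of the episode above 0.03 m).
It also fails if it takes over 38 s, if anything falls off the work surface, if the arm or the gripper's body presses on something with over 40 N, if the wrist force passes 120 N, or if a joint passes its speed limit or range.

## Robot

A 6-joint arm with a two-finger parallel gripper is mounted at the origin on the work surface. World frame = base frame: x ahead of the robot, y to its left, z up, the work surface at z = 0. Lengths are in m, angles in rad, forces in N, time in s.
With the tool pointing down it reaches from about 0.275 to 0.85 m from the base axis. Payload 19 kg.
Tool frame: the origin (TCP) lies at the very end of the fingers, on their centre line; the grasp point (between the pads) lies 19 mm behind it; z points along the fingers, x is the direction in which the jaws open and shut, and the axes are right-handed (so a half turn about z gives the same grasp; the last joint's range is limited). The gripper opens to 85 mm and grips with 20 to 120 N. Pads are 22 mm wide; open, the fingers measure 114 mm over their backs; the gripper's body (76 mm by 85 mm) begins 54 mm behind the grasp point. The pads swing forward as they close: fully open they stand 13 mm farther back than shut.
Start: joints at [1.164, 0.15, 1.437, -0, 1.554, -0.134], TCP at [0.155, 0.554, 0.231] pointing down, gripper open.
Joint ranges: [-2.8, 2.8], [-0.68, 2.1], [0.12, 2.68], [-1.39, 4.53], [0.16, 2.79], [-2.81, 2.81]. Speed limits (rad/s): [1.89, 1.89, 2.22, 3.01, 3.01, 3.01].

## Interface

Orientations are given as a rotation vector (axis times angle).
In Python, from rig import env gives the robot as it stands.
- The arm moves only by the shell command python3 -m crank 'ROWS' [FORCE]. ROWS is JSON, a list that holds one entry, the list of rows, each a list of 5 numbers: the shift along the tool's x, y, z in cm, then the turn about the tool's z in rad, then the closure, from -1 (fully open) to 1 (shut), so that 0 is half open. A call has 1 to 8 rows; each row is the pose to reach, as a shift and turn from the pose measured when the call began, along the tool's axes at that moment; what a row does not reach only later rows make up. A row lasts 1/10 s, in which the tool goes at most 50 mm and 8.59 degrees, less where a joint would pass 70% of its speed; a pose out of reach is approached as far as the arm can. A call with a gripper value outside its range is refused whole. The fingers move at their own pace and stop on an object; FORCE is the grip in N (left out, the last holds). Time passes only in rows, so rows that repeat a pose let the fingers close. It gives the time, the measured TCP pose, the force and the opening at its end, in the units of the state.
- env.sense(): the state, without advancing time (a new reading comes with each control period).
- env.grab_frame(name): name is "scene" or "top" or "wrist"; returns (picture, depth): 420x560x3 uint8, red, green, blue; 420x560 float32, m along the optical axis (not along the pixel's ray), 0 where there is no reading.
- env.get_calibration(name): a dict with "camera_matrix" (3x3 intrinsics, pixels), "R" (3x3) and "t" (3): a world point X has camera coordinates R X + t. Camera axes: x right, y down, z forward; pixel columns grow to the right and rows downward; lengths in m; the calibration is good to about 2 mm. A picture is of the moment at which its call begins: read the wrist's pose just before it. get_calibration takes no time and is no camera call; for the wrist camera it gives the pose at the moment of the call.
- env.hand_in(): hands the job in, once; it reports no verdict.
Trained networks look in the newest picture that a camera, given by its name, has taken for a name from the list of things; names that differ only in an ending like _2 or _b are one class to them, and where a whole thing is asked for, a point or a joint stands for the part that bears it (a point fixed in the world has none). Each returns a list of dicts, best first, with "conf" (0 to 1); they miss things now and then, are a little off and sometimes report something else, mostly with a low value. They report only what shows in the picture. A call takes as long as a camera call. They do not tell look-alikes from the thing itself.
- env.boxes_of(camera, thing): "point" ([row, column] in pixels, amid what is visible of it).
- env.spot_point(camera, thing): "point" ([row, column] in pixels: a listed point, or the origin of a listed thing).
The state is a dict: "t": time; "joints": joint angles; "dq": joint speeds; "tau": joint torques, N m; "tcp_pos": TCP position; "orientation": TCP orientation; "wrist_force": force on the tool from outside, world axes, zero at the start; "wrist_torque": the same for the moment, N m; "grip_width": finger opening in m.
Only numpy, scipy, OpenCV 4.12 (cv2) and the standard library are available. Lean on these libraries where they do the work, as an engineer would, in place of code of your own. Each camera call takes 0.05 s, during which the arm holds its last target.

## Working session

There is one attempt and no reset: what is moved stays moved. The work goes in short steps, Python scripts to look and compute and a shell command to move; the robot and the scene stay as the last step left them, time stands still between calls to the robot, and variables do not carry over. Pictures are saved under pics/ and viewed, and the job is handed in when it is done.

```bash
ls; mkdir -p pics; cat > h.py <<'E'
from rig import env
import numpy as np, cv2
from scipy.spatial.transform import Rotation as Ro
def grab(c,fn):
    cal=env.get_calibration(c); p,d=env.grab_frame(c)
    cv2.imwrite('pics/'+fn,p[:,:,::-1]); np.savez('pics/'+fn+'.npz',p=p,d=d,K=cal['camera_matrix'],R=cal['R'],t=cal['t'])
    return p,d,cal
def cloud(d,cal):
    K=np.array(cal['camera_matrix']);R=np.array(cal['R']);t=np.array(cal['t']).ravel()
    v,u=np.mgrid[:d.shape[0],:d.shape[1]]
    X=np.stack([(u-K[0,2])/K[0,0]*d,(v-K[1,2])/K[1,1]*d,d],-1)
    return (X-t)@R
E
python3 - <<'E'
from h import *
for c in ['top','scene']:
    p,d,cal=grab(c,c+'0.png'); W=cloud(d,cal)
    for th in ['grinder','angle_grinder','holder','holder_seat']:
        for f in (env.boxes_of,env.spot_point):
            try:
                for r in f(c,th):
                    a,b=[int(round(x)) for x in r['point']]
                    print(c,th,f.__name__,a,b,round(r['conf'],2),W[a,b].round(3))
            except Exception as e: print(th,e)
print(env.sense())
E
```

```text
pics
top grinder call 178 132 0.76 [0.527 0.313 0.033]
top grinder call 287 119 0.68 [0.295 0.332 0.031]
top grinder call 281 123 0.94 [0.308 0.323 0.034]
top grinder call 180 134 0.64 [0.523 0.309 0.031]
top angle_grinder call 155 317 0.65 [ 0.579 -0.088  0.027]
top angle_grinder call 168 318 0.87 [ 0.549 -0.089  0.031]
top holder call 263 290 0.96 [ 0.344 -0.028  0.007]
top holder call 201 228 0.68 [0.481 0.108 0.005]
top holder call 259 289 0.59 [ 0.353 -0.026  0.005]
top holder call 202 229 0.58 [0.478 0.106 0.008]
top holder_seat call 203 224 0.82 [0.476 0.117 0.007]
top holder_seat call 198 224 0.94 [0.487 0.117 0.009]
top holder_seat call 266 294 0.68 [ 0.337 -0.036  0.006]
scene grinder call 162 387 0.86 [0.552 0.306 0.028]
scene grinder call 121 309 0.81 [0.322 0.318 0.031]
scene grinder call 120 312 0.87 [0.327 0.324 0.032]
scene grinder call 160 384 0.55 [0.544 0.306 0.029]
scene angle_grinder call 288 300 0.81 [ 0.583 -0.099  0.034]
scene angle_grinder call 283 288 0.67 [ 0.558 -0.103  0.032]
scene holder call 216 230 0.96 [ 0.346 -0.027  0.005]
scene holder call 205 315 
[... 312 characters left out ...]
r_seat call 209 228 0.7 [ 0.33  -0.015  0.008]
{'t': 0.9, 'joints': array([ 1.16401666e+00,  1.50513556e-01,  1.43741184e+00, -1.99181141e-05,
        1.55380755e+00, -1.34017516e-01]), 'dq': array([ 0.00090437, -0.00025695,  0.00144586, -0.00041648, -0.00122177,
        0.00078838]), 'tau': array([ 8.79309719e-04, -7.12810779e+01, -5.71036792e+01, -4.32969691e-04,
        1.89867591e-03,  3.26315273e-05]), 'tcp_pos': array([0.1549208 , 0.55369815, 0.23125294]), 'orientation': array([ 2.50276938e+00,  1.89873819e+00, -1.76380172e-04]), 'wrist_force': array([0.01494283, 0.26391855, 0.59825583]), 'wrist_torque': array([ 0.02111204, -0.01503951,  0.04490766]), 'grip_width': 0.08513968533001678}
```

View pics/top0.png

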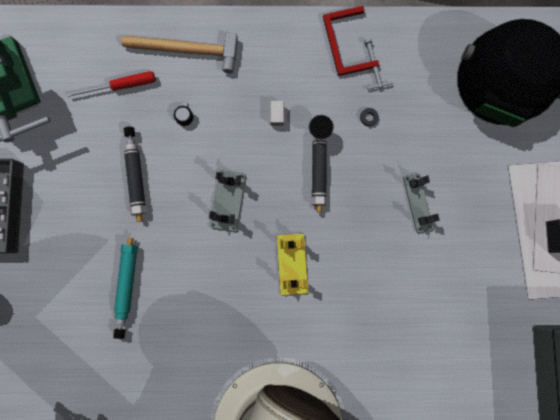

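View pics/scene0.png

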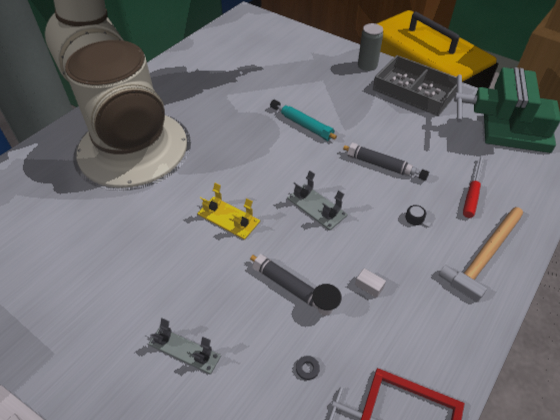

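The top view shows the straight grinder (dark) at about (177,135). The wide grey holder is at (201,228), and the narrow grey one is at (203,418). The turquoise copy at (285,124) and the yellow holder at (263,291) are not meant. Next I fit their poses from depth.

```bash
cat > fit.py <<'E'
from h import *
def load(fn):
    z=np.load('pics/'+fn+'.npz'); return z['p'],z['d'],dict(camera_matrix=z['K'],R=z['R'],t=z['t'])
def near(W,c,r,z0,z1): return (np.hypot(W[...,0]-c[0],W[...,1]-c[1])<r)&(W[...,2]>z0)&(W[...,2]<z1)
def ax(P):
    m=P.mean(0); u=np.linalg.svd(P-m,full_matrices=False)[2][0]; u=u*np.sign(u[0]); return m,u
if __name__=='__main__':
  for c in ['top0.png','scene0.png']:
    p,d,cal=load(c); W=cloud(d,cal)
    dark=p.max(-1)<75
    b=near(W,(.527,.31),.3,-.01,.004)&(p.min(-1)>90); print(c,'bench z',np.median(W[b][:,2]))
    m=near(W,(.527,.31),.085,.012,.06)&dark
    P=W[m][:,:2]; mm,u=ax(P); s=(P-mm)@u; n=(P-mm)@[-u[1],u[0]]
    print('barrel',len(P),mm.round(4),u.round(4),np.degrees(np.arctan2(u[1],u[0])).round(2),np.percentile(s,[0,1,2,5,95,98,99,100]).round(4),np.percentile(n,[1,99]).round(4),np.percentile(W[m][:,2],[50,95,99]))
    # holder base top, min area rect in metres
    m=near(W,(.481,.108),.09,.003,.016)
    P=W[m][:,:2].astype(np.float32); r=cv2.minAreaRect(P*1000); print('holder rect',len(P),r)
    m=near(W,(.481,.108),.09,.02,.075)
    Q=W[m]; mm,u=ax(Q[:,:2]); print('fingers',len(Q),mm.round(4),np.degrees(np.arctan2(u[1],u[0])).round(2)); s=(Q[:,:2]-mm)@u
    for k in (s>0,s<0): print(' ',Q[k].mean(0).round(4), Q[k].min(0).round(3),Q[k].max(0).round(3),k.sum())
    m=near(W,(.481,.108),.09,-.01,.09)
    big=cv2.resize(p[150:260,90:260] if 'top' in c else p[130:250,270:440],None,fx=4.6,fy=4.6,interpolation=cv2.INTER_CUBIC)
    cv2.imwrite('pics/zoom_'+c,big[:,:,::-1])
E
python3 fit.py
```

```text
top0.png bench z -0.0007569303012816242
barrel 737 [0.5299 0.3088] [0.9879 0.1549] 8.91 [-0.085  -0.078  -0.0601 -0.0508  0.0521  0.0557  0.0621  0.0794] [-0.0118  0.0163] [0.02833764 0.03264969 0.03390307]
holder rect 1335 ((477.166259765625, 104.38981628417969), (163.46762084960938, 168.0030975341797), 75.23326110839844)
fingers 313 [0.482  0.1115] -8.57
  [0.5234 0.1052 0.0447] [0.512 0.078 0.02 ] [0.536 0.13  0.068] 156
  [0.4409 0.1177 0.0444] [0.43 0.09 0.02] [0.452 0.142 0.066] 157
scene0.png bench z 0.000494548635074859
barrel 480 [0.5332 0.3026] [0.9901 0.1406] 8.08 [-0.0756 -0.0615 -0.0604 -0.0516  0.0531  0.0612  0.0626  0.0771] [-0.0071  0.0146] [0.0255584  0.03256678 0.03365611]
holder rect 1058 ((480.30322265625, 108.60165405273438), (162.12013244628906, 175.5919952392578), 85.87744140625)
fingers 466 [0.4872 0.1113] -9.37
  [0.5272 0.1049 0.0411] [0.515 0.077 0.02 ] [0.538 0.13  0.067] 241
  [0.4444 0.1183 0.0407] [0.431 0.09  0.02 ] [0.455 0.143 0.067] 225
```

```bash
cat > go.py <<'E'
from h import *
import sys
# usage: x y z jawangle_deg (world angle of tool x, mod 180)
def to(x,y,z,a):
    s=env.sense(); R=Ro.from_rotvec(s['orientation']).as_matrix()
    sh=R.T@(np.array([x,y,z])-s['tcp_pos'])*100
    cur=np.arctan2(R[1,0],R[0,0]); want=np.radians(a)
    # tool z down: turn +th about tool z = -th world
    th=-(want-cur); th=(th+np.pi/2)%np.pi-np.pi/2
    print('t',round(s['t'],2),'tcp',s['tcp_pos'].round(4),'jaw',np.degrees(cur).round(2),'zaxis',R[:,2].round(4),'q6',s['joints'][5].round(2),'F',s['wrist_force'].round(1),'w',round(s['grip_width'],4))
    print('shift cm',sh.round(2),'turn',th.round(3),'alt',(th-np.sign(th)*np.pi).round(3))
if __name__=='__main__': to(*map(float,sys.argv[1:]))
E
python3 go.py .515 .306 .24 98.5
python3 -c "
from h import *
c=env.get_calibration('wrist');R=np.array(c['R']);print((-R.T@np.array(c['t']).ravel()).round(3),R.round(2))"
```

```text
t 0.9 tcp [0.1549 0.5537 0.2313] jaw 74.37 zaxis [-0.e+00 -1.e-04 -1.e+00] q6 -0.13 F [0.  0.3 0.6] w 0.0851
shift cm [-14.15  41.35  -0.87] turn -0.421 alt 2.72
[0.089 0.572 0.374] [[ 0.27  0.96 -0.  ]
 [ 0.93 -0.26  0.27]
 [ 0.26 -0.07 -0.96]]
```

View pics/zoom_top0.png

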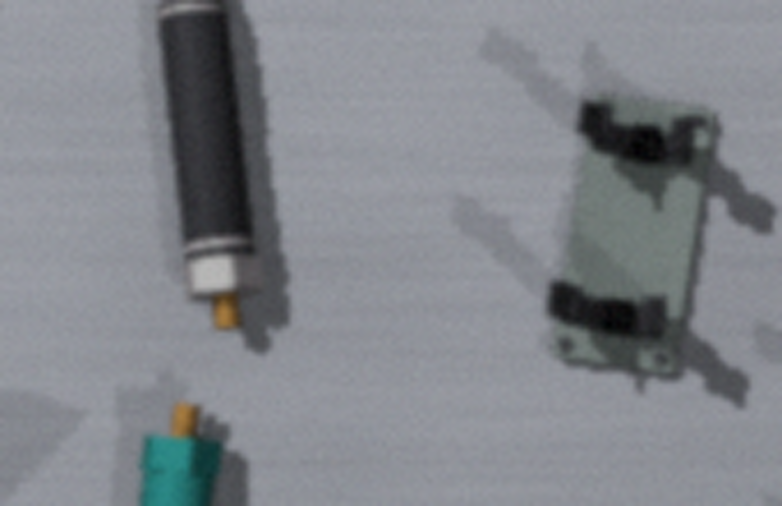

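```bash
python3 -m crank '[[[-14.15,41.35,-0.87,-0.421,-1],[-14.15,41.35,-0.87,-0.421,-1],[-14.15,41.35,-0.87,-0.421,-1],[-14.15,41.35,-0.87,-0.421,-1],[-14.15,41.35,-0.87,-0.421,-1],[-14.15,41.35,-0.87,-0.421,-1],[-14.15,41.35,-0.87,-0.421,-1],[-14.15,41.35,-0.87,-0.421,-1]]]'; python3 go.py .515 .306 .24 98.5
```

```text
t: 1.7
tcp_pos: [0.471, 0.3359, 0.2391]
orientation: [2.051, 2.38, 0.001]
wrist_force: [0.5, 1.0, -0.5]
grip_width: 0.0856
t 1.7 tcp [0.471  0.3359 0.2391] jaw 98.49 zaxis [ 3.e-04  2.e-04 -1.e+00] q6 -1.23 F [ 0.5  1.  -0.5] w 0.0856
shift cm [-3.61  3.91 -0.09] turn -0.0 alt 3.141
```

```bash
python3 -m crank '[[[-3.6,3.9,0,0,-1],[-3.6,3.9,0,0,-1],[-3.6,3.9,0,0,-1],[-3.6,3.9,0,0,-1]]]'; python3 - <<'E'
from h import *
p,d,cal=grab('wrist','w1.png'); W=cloud(d,cal)
for th in ['grinder']:
  for r in env.spot_point('wrist',th):
    a,b=[int(round(x)) for x in r['point']]; print(a,b,r['conf'],W[a,b])
E
```

```text
t: 2.1
tcp_pos: [0.5143, 0.3066, 0.2391]
orientation: [-2.05, -2.38, -0.0]
wrist_force: [-0.3, -0.6, 0.5]
grip_width: 0.0855
194 279 0.67 [0.52519611 0.31225323 0.03147781]
```

View pics/w1.png

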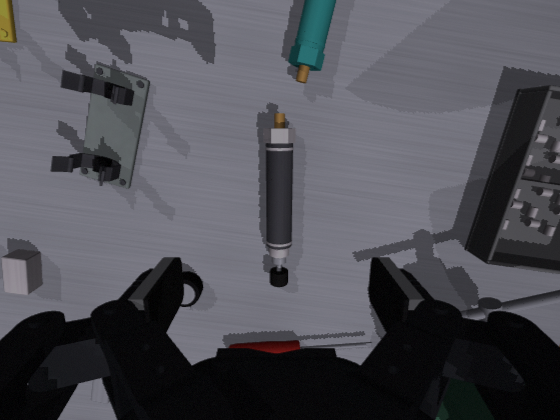

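The wrist view shows the grinder barrel in column 280, rows 143–248, and the wide holder around (125,112). I'll measure both from this closer view.

```bash
cat > fit2.py <<'E'
from fit import *
import sys
p,d,cal=load(sys.argv[1]); W=cloud(d,cal)
dark=p.max(-1)<80
m=near(W,(.527,.31),.08,.02,.045)&dark
P=W[m]; 
for _ in range(3):
    mm,u=ax(P[:,:2]); s=(P[:,:2]-mm)@u; n=(P[:,:2]-mm)@[-u[1],u[0]]
    P=P[(abs(n)<.017)&(abs(s-np.median(s))<.066)]
print('barrel',len(P),np.degrees(np.arctan2(u[1],u[0])).round(2),'zmax',np.percentile(P[:,2],[50,99]).round(4))
lo,hi=np.percentile(s,[.5,99.5]); nl,nh=np.percentile(n,[.5,99.5]); nu=np.array([-u[1],u[0]])
print('len',hi-lo,'wid',nh-nl,'centre',(mm+u*(lo+hi)/2+nu*(nl+nh)/2).round(4))
top=P[P[:,2]>np.percentile(P[:,2],70)]; n=(top[:,:2]-mm)@nu
print(' top-line offset', np.median(n).round(4),'centre by top',(mm+u*(lo+hi)/2+nu*np.median(n)).round(4))
m=near(W,(.482,.11),.085,.005,.014)&(p.max(-1)>60)
m=cv2.morphologyEx(m.astype(np.uint8),cv2.MORPH_OPEN,np.ones((3,3)))
k,l,st,_=cv2.connectedComponentsWithStats(m); i=1+np.argmax(st[1:,4]); 
r=cv2.minAreaRect(W[l==i][:,:2].astype(np.float32)*1000); print('base',st[i,4],r)
for zl in ((.02,.075),(.055,.075)):
    Q=W[near(W,(.482,.11),.08,*zl)]; mm,u=ax(Q[:,:2]); s=(Q[:,:2]-mm)@u;nu=np.array([-u[1],u[0]]);n=(Q[:,:2]-mm)@nu
    print('fingers',zl,len(Q),np.degrees(np.arctan2(u[1],u[0])).round(2))
    for k in (s>0,s<0):
        print('  mid s,n',[np.mean(np.percentile(v[k],[1,99])).round(4) for v in (s,n)],'ext',[np.ptp(np.percentile(v[k],[1,99])).round(4) for v in (s,n)], (mm+u*np.mean(np.percentile(s[k],[1,99]))+nu*np.mean(np.percentile(n[k],[1,99]))).round(4))
E
python3 fit2.py w1.png; python3 fit2.py top0.png
```

```text
barrel 2546 8.58 zmax [0.0296 0.0327]
len 0.12598842515674658 wid 0.030619157057860842 centre [0.5276 0.3122]
 top-line offset 0.0006 centre by top [0.5276 0.3125]
base 4060 ((483.0498962402344, 109.8198471069336), (60.7154655456543, 129.87400817871094), 81.65419006347656)
fingers (0.02, 0.075) 2052 -8.68
  mid s,n [np.float64(0.0441), np.float64(0.0039)] ext [np.float64(0.016), np.float64(0.0514)] [0.5242 0.1032]
  mid s,n [np.float64(-0.0397), np.float64(0.0042)] ext [np.float64(0.0159), np.float64(0.0516)] [0.4414 0.1161]
fingers (0.055, 0.075) 576 -9.01
  mid s,n [np.float64(0.0455), np.float64(0.0132)] ext [np.float64(0.016), np.float64(0.0527)] [0.5242 0.1031]
  mid s,n [np.float64(-0.0382), np.float64(0.013)] ext [np.float64(0.0158), np.float64(0.0526)] [0.4414 0.116 ]
barrel 675 8.63 zmax [0.0287 0.034 ]
len 0.12242442384499426 wid 0.028506176358308037 centre [0.5307 0.3116]
 top-line offset 0.0026 centre by top [0.5305 0.3129]
base 536 ((483.92120361328125, 109.9961166381836), (58.08245849609375, 65.54598999023438), 81.99420928955078)
fingers (0.02, 0.075) 313 -8.57
  mid s,n [np.float64(0.0426), np.float64(-0.0016)] ext [np.float64(0.0162), np.float64(0.052)] [0.5238 0.1036]
  mid s,n [np.float64(-0.0413), np.float64(-0.0013)] ext [np.float64(0.016), np.float64(0.0514)] [0.4409 0.1164]
fingers (0.055, 0.075) 111 -9.05
  mid s,n [np.float64(0.0425), np.float64(-0.0012)] ext [np.float64(0.0159), np.float64(0.0526)] [0.5242 0.1036]
  mid s,n [np.float64(-0.0415), np.float64(-0.0016)] ext [np.float64(0.0159), np.float64(0.052)] [0.4412 0.1164]
```

```bash
python3 go.py .528 .312 .05 98.6
```

```text
t 2.2 tcp [0.5139 0.307  0.2394] jaw 98.57 zaxis [ 4.e-04  5.e-04 -1.e+00] q6 -1.31 F [-0.6  0.7  0.4] w 0.0855
shift cm [ 0.27  1.46 18.94] turn -0.001 alt 3.141
```

```bash
python3 -m crank '[[[0.27,1.46,5,0,-1],[0.27,1.46,10,0,-1],[0.27,1.46,15,0,-1],[0.27,1.46,18.9,0,-1],[0.27,1.46,18.9,0,-1]]]'; python3 go.py .528 .312 .004 98.6
```

```text
t: 2.7
tcp_pos: [0.5246, 0.3117, 0.0455]
orientation: [-2.045, -2.38, 0.011]
wrist_force: [0.4, 0.6, 0.1]
grip_width: 0.0852
t 2.7 tcp [0.5246 0.3117 0.0455] jaw 98.66 zaxis [-0.0071 -0.0028 -1.    ] q6 -1.31 F [0.4 0.6 0.1] w 0.0852
shift cm [-0.01  0.38  4.14] turn 0.001 alt -3.141
```

```bash
python3 -m crank '[[[0,0.1,0,0,-1],[0,0.35,1.5,0,-1],[0,0.35,2.5,0,-1],[0,0.35,3.3,0,-1],[0,0.35,3.9,0,-1],[0,0.35,4,0,-1],[0,0.35,4,0,-1]]]'; python3 go.py .528 .312 .003 98.6
```

```text
t: 3.4
tcp_pos: [0.5278, 0.3121, 0.0055]
orientation: [-2.045, -2.38, 0.011]
wrist_force: [0.5, 0.0, 0.0]
grip_width: 0.0851
t 3.4 tcp [0.5278 0.3121 0.0055] jaw 98.65 zaxis [-0.0071 -0.0028 -1.    ] q6 -1.31 F [0.5 0.  0. ] w 0.0851
shift cm [-0.01  0.02  0.25] turn 0.001 alt -3.141
```

```bash
python3 -m crank '[[[0,0,0.25,0,-1],[0,0,0.25,0,0],[0,0,0.25,0,1],[0,0,0.25,0,1],[0,0,0.25,0,1],[0,0,0.25,0,1],[0,0,0.25,0,1],[0,0,0.25,0,1]]]' 80; python3 go.py .528 .312 .15 98.6
```

```text
t: 4.2
tcp_pos: [0.528, 0.3122, 0.0035]
orientation: [-2.045, -2.38, 0.01]
wrist_force: [-1.4, -1.1, 5.9]
grip_width: 0.0297
t 4.2 tcp [0.528  0.3122 0.0035] jaw 98.65 zaxis [-0.0065 -0.0024 -1.    ] q6 -1.31 F [-1.4 -1.1  5.9] w 0.0297
shift cm [ -0.04  -0.1  -14.65] turn 0.001 alt -3.141
```

```bash
python3 -m crank '[[[0,0,0,0,0],[0,0,0,0,0],[0,0,0.15,0,0],[0,0,0.3,0,0],[0,0,0.3,0,0]]]' 80; python3 go.py .528 .312 .15 98.6
```

```text
t: 4.7
tcp_pos: [0.5278, 0.3121, 0.0001]
orientation: [-2.045, -2.38, 0.01]
wrist_force: [-0.9, -0.3, -0.8]
grip_width: 0.0428
t 4.7 tcp [5.278e-01 3.121e-01 1.000e-04] jaw 98.65 zaxis [-0.0071 -0.0027 -1.    ] q6 -1.31 F [-0.9 -0.3 -0.8] w 0.0428
shift cm [ -0.04  -0.09 -14.99] turn 0.001 alt -3.141
```

```bash
python3 -m crank '[[[0,0,0,0,1],[0,0,0,0,1],[0,0,0,0,1],[0,0,0,0,1],[0,0,0,0,1]]]' 80; python3 go.py .528 .312 .15 98.6
```

```text
t: 5.2
tcp_pos: [0.5278, 0.3122, 0.0005]
orientation: [-2.045, -2.38, 0.01]
wrist_force: [-1.5, -0.6, 6.2]
grip_width: 0.0297
t 5.2 tcp [5.278e-01 3.122e-01 5.000e-04] jaw 98.65 zaxis [-0.0068 -0.0026 -1.    ] q6 -1.31 F [-1.5 -0.6  6.2] w 0.0297
shift cm [ -0.04  -0.09 -14.95] turn 0.001 alt -3.141
```

```bash
python3 -m crank '[[[0,0,-1,0,1],[0,0,-4,0,1],[0,0,-8,0,1],[0,0,-12,0,1],[0,0,-14,0,1],[0,0,-14,0,1],[0,0,-14,0,1]]]' 80; python3 go.py .483 .11 .14 81.3
python3 - <<'E'
from h import *
grab('scene','s2.png')
E
```

```text
t: 5.9
tcp_pos: [0.5284, 0.3123, 0.1396]
orientation: [-2.045, -2.38, 0.011]
wrist_force: [-1.1, -0.5, -5.4]
grip_width: 0.03
t 5.9 tcp [0.5284 0.3123 0.1396] jaw 98.65 zaxis [-0.0076 -0.0029 -1.    ] q6 -1.31 F [-1.1 -0.5 -5.4] w 0.03
shift cm [-19.32  -7.54   0.06] turn 0.303 alt -2.839
```

View pics/s2.png

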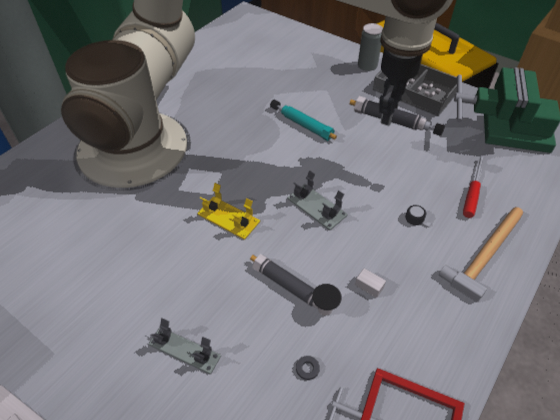

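The grinder is held, level, at about (115,395). Next I carry it above the wide holder.

```bash
python3 -m crank '[[[-4,-1.5,0,0.06,1],[-8,-3,0,0.13,1],[-12,-5,0,0.2,1],[-16,-6.3,0,0.26,1],[-18.5,-7.2,0,0.3,1],[-19.3,-7.5,0,0.303,1],[-19.3,-7.5,0,0.303,1],[-19.3,-7.5,0,0.303,1]]]' 80; python3 go.py .483 .1098 .14 81.3
python3 - <<'E'
from h import *
p,d,cal=grab('wrist','w3.png'); grab('scene','s3.png'); grab('top','t3.png')
E
```

```text
t: 6.75
tcp_pos: [0.4828, 0.1106, 0.1391]
orientation: [-2.38, -2.044, 0.016]
wrist_force: [-0.3, 0.2, -4.7]
grip_width: 0.0294
t 6.75 tcp [0.4828 0.1106 0.1391] jaw 81.31 zaxis [-0.0103 -0.0033 -0.9999] q6 -1.35 F [-0.3  0.2 -4.7] w 0.0294
shift cm [-0.08  0.03 -0.09] turn 0.0 alt -3.141
```

View pics/w3.png

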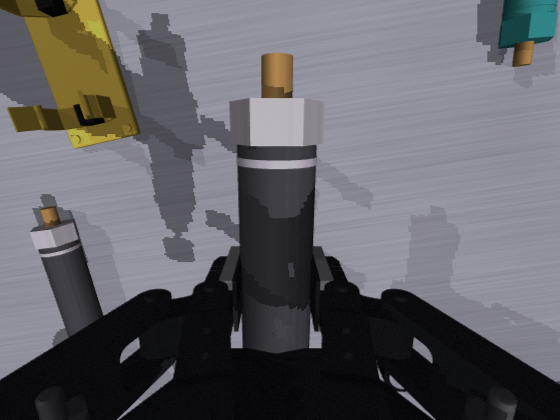

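View pics/s3.png

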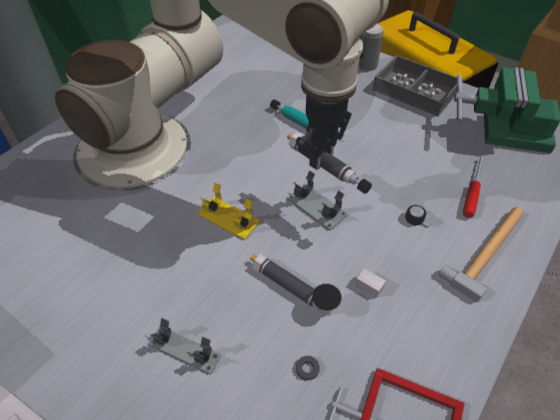

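The wrist view shows the barrel gripped along column 277, with its rear end at row 148. I'll check pose and tilt in hand from depth.

```bash
cat > inhand.py <<'E'
from fit import *
import sys
p,d,cal=load(sys.argv[1]); W=cloud(d,cal); off=float(sys.argv[2])
rows=[(152,157),(170,185),(190,205),(210,225),(226,240)]
C=[]
for a,b in rows:
    reg=np.zeros(d.shape,bool); reg[a:b,225:330]=1
    # barrel surface
    m=reg&(W[...,2]>off-.012)&(W[...,2]<off+.03)&(d>0)
    P=W[m]; hz=np.percentile(P[:,2],97)
    # circle fit in across plane
    C.append(P)
R=Ro.from_rotvec(env.sense()['orientation']).as_matrix()
from scipy.optimize import least_squares
P=np.vstack(C); m0=P.mean(0)-[0,0,.01]
def f(x):
    u=np.array([np.cos(x[2])*np.cos(x[3]),np.sin(x[2])*np.cos(x[3]),np.sin(x[3])])
    c=np.array([m0[0],m0[1]+x[0],m0[2]+x[1]]); v=P-c
    return np.linalg.norm(v-np.outer(v@u,u),axis=1)-.016
r=least_squares(f,[0,0,-.15,0],loss='soft_l1',f_scale=.001); x=r.x
u=np.array([np.cos(x[2])*np.cos(x[3]),np.sin(x[2])*np.cos(x[3]),np.sin(x[3])]); c=np.array([m0[0],m0[1]+x[0],m0[2]+x[1]])
print('n',len(P),'yaw',np.degrees(x[2]).round(2),'pitch',np.degrees(x[3]).round(2),'res',np.median(abs(r.fun)).round(5))
# rear end of barrel
reg=np.zeros(d.shape,bool); reg[100:240,245:310]=1
m=reg&(p.max(-1)<80)&(abs(W[...,2]-c[2]-.012)<.012)
s=(W[m]-c)@u; e=np.percentile(s,.5); print('rear s',e,'centre',(c+u*(e+.063)).round(4))
E
python3 inhand.py w3.png .155; python3 - <<'E'
from fit import *
p,d,cal=load('w3.png'); W=cloud(d,cal)
for r in (60,80,110,130,147,152,165,180,200,230,260,300): print(r,p[r,277],W[r,277].round(4))
E
```

```text
n 4865 yaw -8.95 pitch -0.23 res 0.00032
rear s -0.020485826895779997 centre [0.4863 0.11   0.154 ]
60 [174 133  79] [0.3943 0.1247 0.1594]
80 [173 132  77] [0.4012 0.1237 0.1606]
110 [184 180 187] [0.4118 0.1221 0.1697]
130 [184 181 188] [0.4184 0.1211 0.1703]
147 [63 62 68] [0.4242 0.1202 0.1699]
152 [62 62 69] [0.4259 0.1199 0.1706]
165 [185 181 188] [0.4304 0.1192 0.1706]
180 [63 62 69] [0.4358 0.1184 0.1704]
200 [63 63 70] [0.4432 0.1173 0.1699]
230 [38 36 42] [0.4544 0.1156 0.1712]
260 [40 39 43] [0.467  0.1137 0.1699]
300 [34 33 37] [0.4837 0.1112 0.1709]
```

```bash
python3 go.py .4798 .1104 .067 81.3;python3 go.py .4798 .1104 .025 81.3
```

```text
t 6.9 tcp [0.483  0.111  0.1395] jaw 81.37 zaxis [-0.0097 -0.0034 -0.9999] q6 -1.35 F [ 0.7  0.5 -4.6] w 0.0295
shift cm [-0.07 -0.24  7.25] turn 0.001 alt -3.14
t 6.9 tcp [0.483  0.111  0.1395] jaw 81.37 zaxis [-0.0097 -0.0034 -0.9999] q6 -1.35 F [ 0.7  0.5 -4.6] w 0.0295
shift cm [-0.05 -0.2  11.45] turn 0.001 alt -3.14
```

```bash
python3 -m crank '[[[-0.06,-0.24,1.5,0,1],[-0.06,-0.24,4,0,1],[-0.06,-0.24,5.8,0,1],[-0.06,-0.24,6.8,0,1],[-0.06,-0.24,7.2,0,1],[-0.06,-0.24,7.2,0,1]]]' 120; python3 go.py .4798 .1104 .025 81.3
python3 - <<'E'
from h import *
p,d,cal=grab('wrist','w4.png'); grab('scene','s4.png')
p=p
E
python3 inhand.py w4.png .082;  python3 - <<'E'
import cv2
p=cv2.imread('pics/s4.png'); cv2.imwrite('pics/s4z.png',cv2.resize(p[110:260,250:450],None,fx=4,fy=4,interpolation=cv2.INTER_CUBIC))
E
```

```text
t: 7.5
tcp_pos: [0.4799, 0.1108, 0.0675]
orientation: [-2.379, -2.046, 0.015]
wrist_force: [0.4, -0.1, -4.7]
grip_width: 0.0288
t 7.5 tcp [0.4799 0.1108 0.0675] jaw 81.4 zaxis [-0.0099 -0.0034 -0.9999] q6 -1.35 F [ 0.4 -0.1 -4.7] w 0.0288
shift cm [-0.02  0.03  4.25] turn 0.002 alt -3.14
n 4861 yaw -8.85 pitch -0.1 res 0.00031
rear s -0.020487697028607664 centre [0.4834 0.1102 0.0823]
```

View pics/s4z.png

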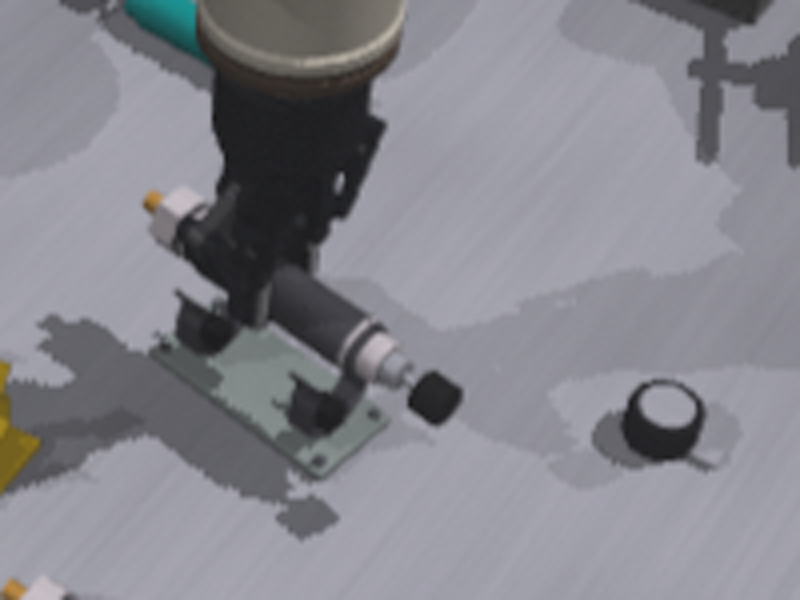

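View pics/w4.png

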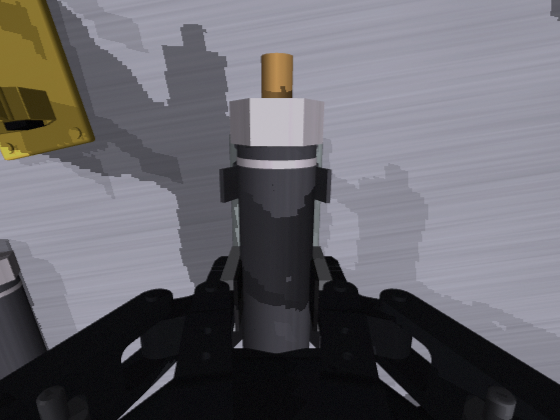

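The barrel sits centred over the clip tips (columns 222 and 330, about the axis at column 276). Now I press straight down.

```bash
python3 -m crank '[[[0,0,0.8,0,1],[0,0,1.6,0,1],[0,0,2.2,0,1],[0,0,2.7,0,1],[0,0,3.1,0,1],[0,0,3.5,0,1],[0,0,3.8,0,1],[0,0,4.0,0,1]]]' 120; python3 go.py .4796 .1104 .025 81.3
```

```text
t: 8.4
tcp_pos: [0.4806, 0.1103, 0.0286]
orientation: [-2.381, -2.047, 0.012]
wrist_force: [0.8, -1.9, 0.9]
grip_width: 0.0288
t 8.4 tcp [0.4806 0.1103 0.0286] jaw 81.38 zaxis [-0.0071 -0.0036 -1.    ] q6 -1.35 F [ 0.8 -1.9  0.9] w 0.0288
shift cm [-0.   -0.1   0.36] turn 0.001 alt -3.14
```

```bash
python3 -m crank '[[[0,0,0.2,0,1],[0,0,0.35,0,1],[0,0,0.45,0,1],[0,0,0.5,0,1],[0,0,0.5,0,1]]]' 120; python3 go.py .4796 .1104 .025 81.3
python3 - <<'E'
from h import *
p,d,cal=grab('wrist','w5.png')
E
python3 inhand.py w5.png .040
```

```text
t: 8.9
tcp_pos: [0.4805, 0.1102, 0.0245]
orientation: [-2.381, -2.047, 0.012]
wrist_force: [-9.7, -3.6, 19.7]
grip_width: 0.0287
t 8.9 tcp [0.4805 0.1102 0.0245] jaw 81.39 zaxis [-0.0072 -0.0038 -1.    ] q6 -1.35 F [-9.7 -3.6 19.7] w 0.0287
shift cm [ 0.   -0.09 -0.05] turn 0.002 alt -3.14
n 5916 yaw -9.05 pitch -0.23 res 0.00049
rear s -0.020261473728002227 centre [0.4839 0.1096 0.0394]
```

View pics/w5.png

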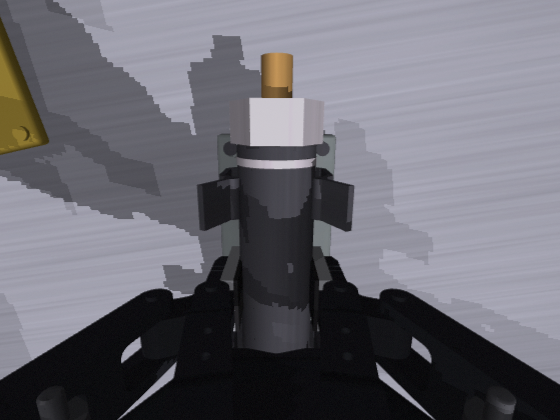

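The barrel is home: axis z is 0.0394, with about 20 N pushing back, and the clip fingers at (205,218) and (205,333) are closed over it. I'll release and retreat.

```bash
python3 -m crank '[[[0,0,0,0,1],[0,0,0,0,0],[0,0,0,0,-0.3],[0,0,0,0,-0.6],[0,0,0,0,-0.6],[0,0,-0.5,0,-0.6],[0,0,-1.5,0,-0.6],[0,0,-3,0,-0.6]]]'; python3 -m crank '[[[0,0,-3,0,-0.6],[0,0,-7,0,-0.6],[0,0,-12,0,-0.6],[0,0,-16,0,-0.6],[0,0,-18,0,-0.6],[0,0,-18,0,-0.6],[0,0,-18,0,-0.6]]]'; python3 - <<'E'
from h import *
from fit import near
p,d,cal=grab('wrist','w6.png'); grab('scene','s6.png'); W=cloud(d,cal)
m=near(W,(.483,.11),.08,.046,.066)&(p.max(-1)<90)
print(env.sense()['wrist_force'])
v,u=np.nonzero(m); print(v.min(),v.max(),u.min(),u.max())
from scipy.optimize import least_squares
Q=W[m]; U=np.array([np.cos(np.radians(-8.8)),np.sin(np.radians(-8.8))]); q=(Q[:,:2]-[.483,.1098]); s=q@U; n=q@[-U[1],U[0]]
for a in range(-80,81,16):
    k=(abs(s*1000-a)<8)&(abs(n)<.012)
    if k.sum()>5: print(a,k.sum(),'top z',np.percentile(Q[k,2],90).round(4),'n of top',np.median(n[k][Q[k,2]>np.percentile(Q[k,2],60)]).round(4))
k=abs(n)<.012; print('s range',np.percentile(s[k],[.5,99.5]))
E
```

```text
t: 9.75
tcp_pos: [0.4805, 0.1104, 0.055]
orientation: [-2.38, -2.047, 0.013]
wrist_force: [0.6, 0.6, -0.3]
grip_width: 0.0682
t: 10.45
tcp_pos: [0.4818, 0.111, 0.2354]
orientation: [-2.381, -2.047, 0.012]
wrist_force: [0.4, 0.0, 0.2]
grip_width: 0.0684
[ 0.0610431   0.11322197 -0.78091857]
113 254 249 302
-80 17 top z 0.0537 n of top -0.0108
-64 140 top z 0.0556 n of top 0.0003
-48 332 top z 0.0557 n of top 0.0003
-32 357 top z 0.0557 n of top 0.0004
-16 334 top z 0.0556 n of top -0.0006
0 319 top z 0.0557 n of top -0.0006
16 319 top z 0.0558 n of top -0.0005
32 306 top z 0.0558 n of top -0.0005
48 296 top z 0.0558 n of top -0.0004
64 84 top z 0.0557 n of top -0.0009
s range [-0.07398908  0.06510986]
```

View pics/w6.png

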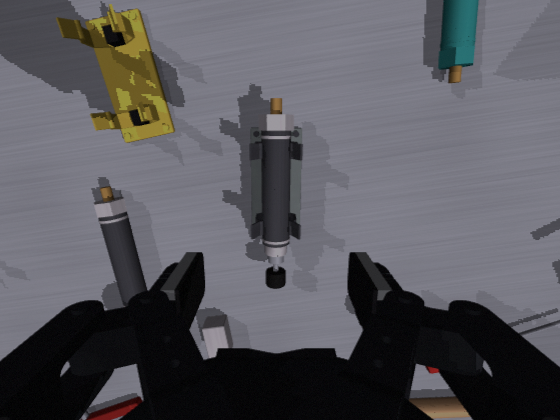

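View pics/s6.png

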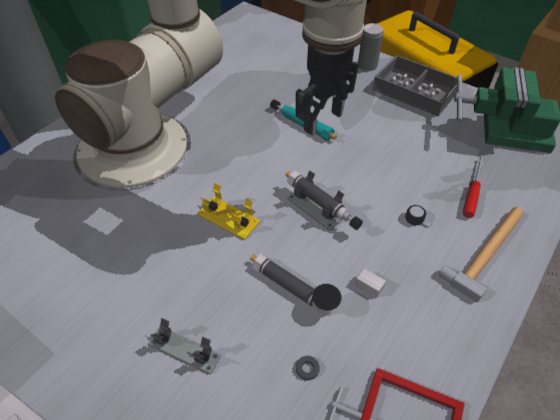

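The grinder sits level in both clips: its top is at z 0.0557 all along, so the axis is at about 0.040, and it is under 1 mm off across. The gripper is clear and the angle grinder hasn't moved, so I'm handing in.

```bash
python3 -c "
from rig import env
print(env.hand_in())"
```

```text
the job is handed in; nothing more can be done
None
```

The straight air grinder is snapped into both clips of the wider grey holder and released, and I handed the job in about 10.5 s in. The hand-in returns no verdict, so the result rests on my own checks below.

- **Grasp:** I gripped the barrel across its middle. I re-gripped 3 mm lower before lifting, because the first grip read 29.7 mm on a 32 mm barrel. The second grip read the same, so I took that as the pads giving slightly.
- **Pressing home:** I pressed straight down until the saddles pushed back with about 20 N. At that point the barrel axis was at z = 0.0394 m, with the gripper still holding it.
- **After release:** The barrel top is at z = 0.0557 m all along its length, so the axis is at about 0.040 m and level. It is under 1 mm off across the holder and about 1 mm off along it, judged from the last view before I let go. The angle was within about 0.5° in that same view.
- **Gripper and bystander:** The gripper is about 0.18 m clear with essentially no wrist force. The angle-head grinder looks unmoved in the pictures.

The check along the holder after release was rough: dark parts of the collar and nose widened the measured span to −74 to +65 mm. No check failed.

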